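Chock the coffee jar on the sloping display board

ROBOT

A 6-joint arm with a two-finger parallel gripper is mounted at the origin on the work surface. World frame = base frame: x ahead of the robot, y to its left, z up, the work surface at z = 0. Lengths are in m, angles in degrees, forces in N, time in s.
With the tool pointing down it reaches from about 0.3 to 0.75 m from the base axis. Payload 8.5 kg.
Tool frame: the origin (TCP) lies on the centre line of the jaws, within the pads' length; the fingertips stand 17 mm ahead of it and the grasp point (between the pads) lies 2 mm behind it (arm.tip_reach is the x of the fingertips in the tool frame, in m); x points along the fingers, y is the direction in which the jaws open and shut, and the axes are right-handed (so a half turn about x gives the same grasp; the last joint's range is limited). The gripper opens to 88 mm and grips with 3 to 60 N. Pads are 18 mm wide; open, the fingers measure 123 mm over their backs; the gripper's body (75 mm by 187 mm) begins 45 mm behind the grasp point.
Start: joints at [58.425, 21.807, 74.336, -0, 83.858, -12.336], TCP at [0.181, 0.519, 0.256] pointing down, gripper open.
Joint ranges: [-178.18, 178.18], [-50.72, 133.34], [12.68, 142.11], [-81.47, 261.47], [9.98, 163.14], [-165.26, 165.26]. Speed limits (degrees/s): [136.94, 136.94, 180, 180, 180, 180].

INTERFACE

Orientations are given as a 3x3 rotation matrix whose columns are the frame's x, y, z axes.
In Python, from cell import arm gives the robot as it stands. The module is installed in compiled form; this text tells all that it offers.
- The arm moves only by the tool apply_moves, never from a script. Its argument "increments" is one flat list of numbers, 5 for each row, row after row: the finger opening in mm, from 0 to 88.1, then the shift along the tool's x, y, z in mm, then the turn about the tool's x in rad. A call has 1 to 12 rows; each row shifts and turns the commanded pose from where the row before left it, along the tool's axes as they then stand; what a row does not reach is not made up. A row lasts 1/10 s, in which the tool goes at most 50 mm and 8.59 degrees, less where a joint would pass 70% of its speed; a pose out of reach is approached as far as the arm can. A call is refused whole if a number of a shift passes 50 or a number of a turn 0.15, either way. A call with a gripper value outside its range is refused whole. The fingers move at their own pace and stop on an object; the grip force is fixed at half the most. Time passes only in rows, so rows that do not move let the fingers close. It gives the time, the measured TCP pose, the force and the opening at its end, in the units of the state.
- arm.get_obs(): the state, without advancing time (a new reading comes with each control period).
- arm.grab_frame(name): name is "scene" or "top" or "wrist"; returns a dict with "image" (400x640x3 uint8, red, green, blue), "z_map" (400x640 float32, m along the optical axis (not along the pixel's ray), 0 where there is no reading), "fx", "fy", "cx", "cy" (pixels), "pose" (4x4, takes a point from camera to world coordinates); the wrist camera has in their place "hand_eye" (4x4, takes a point from camera to tool coordinates, whose origin is the TCP and whose axes are the tool frame's). Camera axes: x right, y down, z forward; pixel columns grow to the right and rows downward; lengths in m; the calibration is good to about 2 mm. A picture is of the moment at which its call begins: read the wrist's pose just before it.
- arm.job_done(): hands the job in, once; it reports no verdict.
Trained networks look in a picture, given as the dict that the camera call returned (one of the last four; its "shot" number tells which), for a name from the list of things; names that differ only in an ending like _2 or _b are one class to them, and where a whole thing is asked for, a point or a joint stands for the part that bears it (a point fixed in the world has none). Each returns a list of dicts, best first, with "score" (0 to 1); they miss things now and then, are a little off and sometimes report something else, mostly with a low value. They report only what shows in the picture. A call takes as long as a camera call. They do not tell look-alikes from the thing itself.
- arm.recognise(label, picture): "uv" ([column, row] in pixels, amid what is visible of it).
- arm.tip_of(label, picture): "uv" ([column, row] in pixels: a listed point, or the origin of a listed thing).
The state is a dict: "clock": time; "qpos": joint angles; "qvel": joint speeds; "tau": joint torques, N m; "eef_pos": TCP position; "ee_rot": TCP orientation; "wrist_force": force on the tool from outside, world axes, zero at the start; "wrist_torque": the same for the moment, N m; "opening": finger opening in m.
Only numpy, scipy, OpenCV 4.12 (cv2) and the standard library are available. Lean on these libraries where they do the work, as an engineer would, in place of code of your own. Each camera call takes 0.05 s, during which the arm holds its last target.

TASK

Lay the coffee jar on its side on the sloping display board on the oak shelf, crosswise so that the chock keeps it from rolling down. First set the loose wooden chock flat on the board, squared to it, near its middle from side to side and with its sloped faces uphill; then bring the jar down centred on the chock's uphill side, and let go only once it is down on the board and right up against the sloped faces, so that it ends resting on them. Do not let the jar drop or roll free, and leave the mug, the jug and the canister where they are.

Things in the scene. Friction and masses are not known exactly. Their poses are not given: they have to be found in the camera images.
- jar_center (a point): Closed coffee jar, amber glass with paper band and black screw lid: a plain cylinder 60 mm in diameter, 135 mm long (lid as wide as the jar), about 0.3 kg, lying on its side in the rest. The point is its centre, on the axis half-way along; y is its long axis (lid at +y); x and z turn as it rolls.
- chock_grip (a point): Loose dark wooden chock, an H from above, 84 (x) by 124 (y) by 28 mm high, 0.2 kg. The point is the centre of its cross bar (20 mm thick in x, 68 mm long, 28 mm high; grasp it closing along x), 14 mm above the underside; z up. Legs along x, 28 mm wide, 34 to 62 mm either side: upright rear ends at -30 mm, 60 degree sloped front faces at +x with toes at +54 mm.
- chock_seat (a point): Point on the chock, 71 mm in front (+x) of the cross bar's centre and 30 mm above the underside: the jar's centre comes here when it lies on the same surface, parallel to the chock's y, against both sloped faces. Between the jar and the cross bar there is then 31 mm of room for a finger, 68 mm wide between the legs.
- board: Sloping mid-brown wooden board fixed on the shelf, 220 (x) by 240 mm (y), no lip. Origin: centre of its top face; x runs uphill in the face, away from the robot, y level across the slope, z square to the face. It slopes 8 degrees (0.14 rad): a jar laid across it rolls down unless chocked. Chock and jar both fit with the chock's cross bar 35 mm downhill (-x) of the origin.
- rest: Low cork rest fixed on the desk, 100 mm (x) by 150 mm (y), 8 mm thick, with two wooden rails 6 mm high on it along y, 38 mm apart and each 12 mm wide. The jar lies between the rails along y, on the cork. Origin at the centre of its underside.
- shelf: Light oak shelf, fixed, 280 mm (x) by 480 mm (y), its level top 70 mm above the desk. It carries the board in its middle. Origin on the desk below its centre.
- mug: Matte black mug, 80 mm wide, 90 mm high, standing on the shelf beside the board; leave alone. Origin at the centre of its underside.
- jug: Stainless creamer jug, 76 mm wide, 85 mm high, standing on the shelf beside the board; leave alone. Origin at the centre of its underside.
- canister: Green plastic canister with clip-on lid, 96 mm wide, 123 mm high, standing on the desk; leave alone. Origin at the centre of its underside.
There are look-alikes about, which are no part of the job. Of the things that look like the part that bears chock_grip, the middle-sized one is meant.

How it is judged (in metres and radians):
On the way, in this order (a step that is already met when the one before it is completed fails the run):
1. The chock stands flat on the board, let go, before the jar is brought there (x of chock_grip in the frame of board between -0.085 and 0.03 m and y of chock_grip in the frame of board between -0.055 and 0.055 m and z of chock_grip in the frame of board between 0.008 and 0.02 m and angle between the z axis of chock_grip and the z axis of board, either way round below 0.08 rad and angle between the x axis of chock_grip and the x axis of board, either way round below 0.25 rad and linear speed of chock below 0.02 m/s and contact force between the fingers and chock below 0.1 N and horizontal distance between jar_center and board above 0.15 m), for 0.2 s.
2. The jar, still held, is down on the board and up against the chock's sloped faces (within about 5 mm) (contact force between the fingers and jar above 0.5 N and z of jar_center in the frame of board below 0.038 m and x of jar_center in the frame of chock_grip between 0.055 and 0.077 m and y of jar_center in the frame of chock_grip between -0.03 and 0.03 m), for 0.1 s.
At the end, for the whole second after the job is handed in: Chock flat on board, bar centre -85..+30 mm along x, +-55 mm in y; jar on its side on board, x -30..+90, y +-55 mm, within 30 mm of chock's middle, both square within 14 deg; jar touches the chock uphill, axis 60-82 mm from bar centre; both released, at rest (x of chock_grip in the frame of board between -0.085 and 0.03 m and y of chock_grip in the frame of board between -0.055 and 0.055 m and z of chock_grip in the frame of board between 0.008 and 0.02 m and angle between the z axis of chock_grip and the z axis of board, either way round below 0.08 rad and angle between the x axis of chock_grip and the x axis of board, either way round below 0.25 rad and linear speed of each of chock, jar below 0.02 m/s and x of jar_center in the frame of board between -0.03 and 0.09 m and y of jar_center in the frame of board between -0.055 and 0.055 m and z of jar_center in the frame of board between 0.024 and 0.036 m and angle between the y axis of jar_center and the y axis of board, either way round below 0.25 rad and x of jar_center in the frame of chock_grip between 0.06 and 0.082 m and y of jar_center in the frame of chock_grip between -0.03 and 0.03 m and contact force between jar and chock above 0.05 N and angular speed of jar below 0.2 rad/s).
It fails at once if The jar drops or rolls free: faster than 0.3 m/s while the fingers do not hold it (contact force between the fingers and jar below 0.05 N and linear speed of jar above 0.3 m/s).
It fails at once if The mug is shifted by more than 20 mm or tipped (distance of mug from where it was at the start of the episode above 0.02 m or angle between mug's own z axis and vertical above 0.3 rad).
It fails at once if The jug is shifted by more than 20 mm or tipped (distance of jug from where it was at the start of the episode above 0.02 m or angle between jug's own z axis and vertical above 0.3 rad).
It fails at once if The canister is shifted by more than 20 mm or tipped (distance of canister from where it was at the start of the episode above 0.02 m or angle between canister's own z axis and vertical above 0.3 rad).
It also fails if it takes over 64 s, if anything falls off the work surface, if the arm or the gripper's body presses on something with over 40 N, if the wrist force passes 120 N, or if a joint passes its speed limit or range.

## Working session

There is one attempt and no reset: what is moved stays moved. The work goes in short steps, Python scripts to look and compute and a tool call to move; the robot and the scene stay as the last step left them, time stands still between calls to the robot, and variables do not carry over. Pictures are saved under pics/ and viewed, and the job is handed in when it is done.

Besides the shell and the picture viewer there is one more tool, called in YAML: its name, and indented under it one key for each argument. apply_moves: Moves the arm, as the interface text tells. Its arguments: {"type":"object","properties":{"increments":{"type":"array"}},"required":["increments"]}

```bash
mkdir -p pics; cat > h.py <<'E'
import numpy as np, cv2
from cell import arm
def save(f,name,scale=1):
    im=cv2.cvtColor(f["image"],cv2.COLOR_RGB2BGR)
    if scale!=1: im=cv2.resize(im,None,fx=scale,fy=scale)
    cv2.imwrite("pics/"+name,im)
def T(f,obs=None):
    if "pose" in f: return np.array(f["pose"])
    M=np.eye(4);M[:3,:3]=obs["ee_rot"];M[:3,3]=obs["eef_pos"]
    return M@np.array(f["hand_eye"])
def pt(f,uv,P,z=None):
    u,v=uv; z=f["z_map"][int(round(v)),int(round(u))] if z is None else z
    c=np.array([(u-f["cx"])/f["fx"]*z,(v-f["cy"])/f["fy"]*z,z,1])
    return (P@c)[:3]
def cloud(f,P):
    h,w=f["z_map"].shape;u,v=np.meshgrid(np.arange(w),np.arange(h));z=f["z_map"]
    c=np.stack([(u-f["cx"])/f["fx"]*z,(v-f["cy"])/f["fy"]*z,z],-1)
    X=c@P[:3,:3].T+P[:3,3]; X[z==0]=np.nan
    return X
def proj(f,P,X):
    c=np.linalg.inv(P)@np.append(X,1); return [f["fx"]*c[0]/c[2]+f["cx"],f["fy"]*c[1]/c[2]+f["cy"]]
np.set_printoptions(precision=4,suppress=True)
E
python3 - <<'E'
from h import *
o=arm.get_obs();print(o)
for n in ["scene","top","wrist"]:
    f=arm.grab_frame(n);save(f,n+"0.png");P=T(f,o);print(n,P,f["fx"],f["shot"])
    for l in ["jar_center","chock_grip","chock_seat","board","rest","mug","jug","canister","shelf"]:
        for k,fn in (("tip",arm.tip_of),("rec",arm.recognise)):
            if n=="wrist" or (k=="rec" and l=="chock_seat"): continue
            for d in fn(l,f)[:4]:
                print(l,k,np.round(d["uv"]),round(d["score"],2),pt(f,d["uv"],P))
E
```

```text
{'clock': 0.0, 'qpos': array([ 58.4243,  21.8403,  74.384 ,   0.002 ,  83.8603, -12.3368]), 'qvel': array([-0.1072,  0.0421, -0.1141, -0.0134,  0.0935, -0.085 ]), 'tau': array([  0.0003, -43.7929, -22.4563,   0.0714,   0.0352,  -0.0001]), 'eef_pos': array([0.1811, 0.5191, 0.2551]), 'ee_rot': array([[-0.0008,  0.3295,  0.9442],
       [-0.0012,  0.9442, -0.3295],
       [-1.    , -0.0014, -0.0003]]), 'wrist_force': array([ 0.7042, -0.0396,  0.447 ]), 'wrist_torque': array([ 0.0143, -0.0071,  0.0519]), 'opening': 0.08844526731065047}
scene [[ 0.821   0.4482 -0.3537  0.9016]
 [ 0.5709 -0.6535  0.497  -0.5189]
 [-0.0083 -0.61   -0.7924  0.9765]
 [ 0.      0.      0.      1.    ]] 374.61121952106885 1
jar_center tip [278. 257.] 0.82 [ 0.5086 -0.1693  0.067 ]
jar_center rec [280. 261.] 0.71 [ 0.5164 -0.174   0.0573]
chock_grip tip [241. 369.] 0.86 [ 0.6066 -0.4409  0.0188]
chock_grip tip [179. 270.] 0.83 [ 0.2948 -0.3484  0.039 ]
chock_grip tip [225. 320.] 0.59 [ 0.4931 -0.3769  0.025 ]
chock_grip rec [238. 372.] 0.97 [ 0.6042 -0.45    0.021 ]
chock_grip rec [175. 275.] 0.71 [ 0.2747 -0.35
[... 1643 characters left out ...]
 [0.5563 0.1015 0.0763]
mug rec [292. 193.] 0.8 [0.575  0.0956 0.0735]
mug rec [166. 215.] 0.56 [0.5055 0.4674 0.0764]
jug tip [174. 218.] 0.84 [0.483  0.4165 0.1556]
jug rec [165. 219.] 0.69 [0.4927 0.4695 0.0759]
jug rec [444. 225.] 0.4 [ 0.4895 -0.3669  0.0293]
canister tip [346. 141.] 0.62 [ 0.7238 -0.0621  0.125 ]
canister rec [345. 132.] 0.62 [ 0.754  -0.0612  0.1197]
canister rec [448. 224.] 0.36 [ 0.4987 -0.3896  0.0009]
shelf tip [239. 214.] 0.78 [0.5052 0.2475 0.0946]
shelf rec [234. 215.] 0.83 [0.5036 0.2623 0.0948]
wrist [[ 0.3278  0.9055  0.2696  0.111 ]
 [ 0.9447 -0.3138 -0.095   0.5443]
 [-0.0014  0.2858 -0.9583  0.3843]
 [ 0.      0.      0.      1.    ]] 295.91560830821146 3
```

View pics/scene0.png

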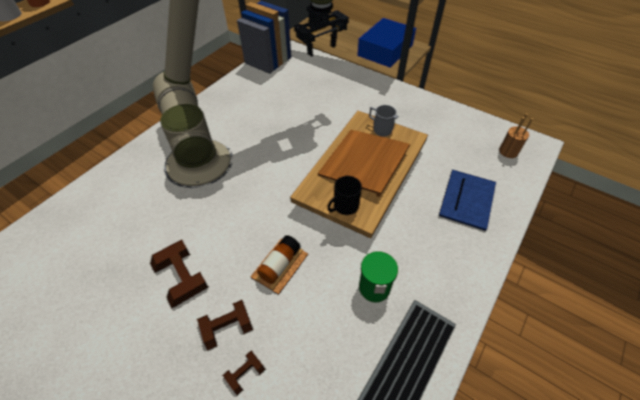

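View pics/top0.png

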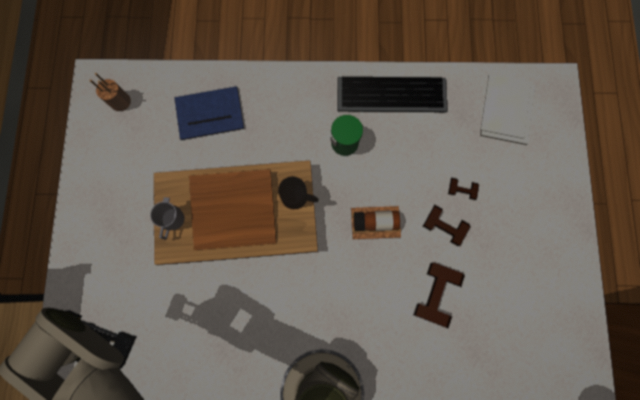

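```bash
python3 - <<'E'
from h import *
f=arm.grab_frame("top");im=f["image"][150:330,330:530]
g=dict(f);g["image"]=cv2.resize(im,None,fx=4,fy=4,interpolation=cv2.INTER_CUBIC)[:600];save(g,"cropchocks.png")
np.savez("top.npz",**{k:v for k,v in f.items()})
E
```

```text
(no output)
```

View pics/cropchocks.png

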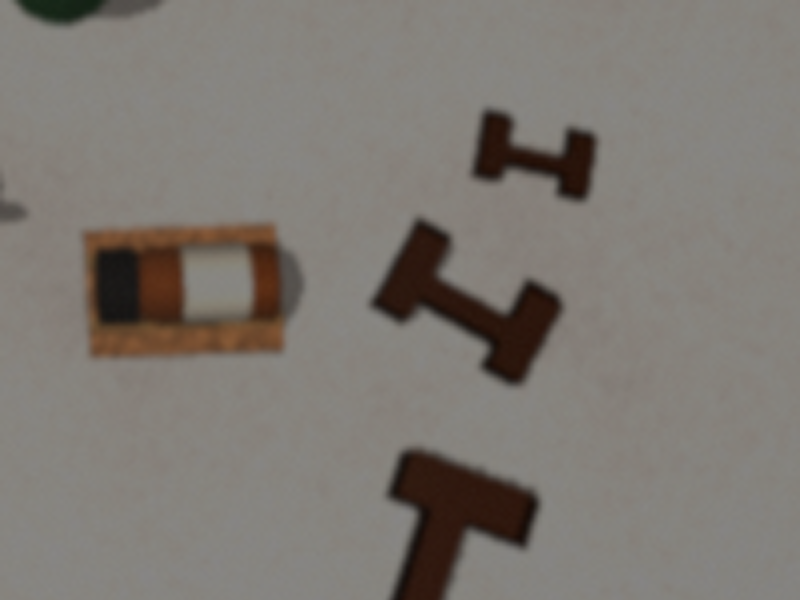

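The three H-shaped chocks in the top view are at (434,291), the large one, (444,224), the middle-sized one, and (464,190), the small one. The middle-sized one at world (0.49,-0.37) is meant. I'll move the wrist camera over it to confirm its size and find which end is sloped.

apply_moves:
  increments: [88, 0, -38, 31, 0, 88, 0, -38, 31, 0, 88, 0, -38, 31, 0, 88, 0, -38, 31, 0, 88, 0, -38, 31, 0, 88, 0, -38, 31, 0, 88, 0, -38, 31, 0, 88, 0, -38, 31, 0, 88, 0, -38, 31, 0, 88, 0, -38, 31, 0, 88, 0, -38, 31, 0, 88, 0, -38, 31, 0]

```text
clock: 3.1
eef_pos: [0.3824, -0.036, 0.2561]
ee_rot: [[0.001, 0.33, 0.944], [-0.0, 0.944, -0.33], [-1.0, 0.0, 0.001]]
wrist_force: [0.8, 1.3, -0.6]
opening: 0.0878
```

apply_moves:
  increments: [88, 0, -38, 31, 0, 88, 0, -38, 31, 0, 88, 0, -38, 31, 0, 88, 0, -38, 31, 0, 88, 0, -38, 31, 0, 88, 0, -38, 31, 0, 88, 0, -38, 30, 0]

```text
clock: 3.8
eef_pos: [0.4988, -0.3582, 0.2557]
ee_rot: [[0.0, 0.33, 0.944], [-0.0, 0.944, -0.33], [-1.0, 0.0, 0.0]]
wrist_force: [0.7, 0.1, 0.2]
opening: 0.088
```

apply_moves:
  increments: [88, 0, 0, 0, 0.14, 88, 0, 0, 0, 0.14, 88, 0, 0, 0, 0.14, 88, 0, 0, 0, 0.14, 88, 0, 0, 0, 0.14, 88, 0, 0, 0, 0.14, 88, 0, 0, 0, 0.14, 88, 0, 0, 0, 0.14, 88, 0, 0, 0, 0.14, 88, 0, 0, 0, 0.14, 88, 0, 0, 0, 0.14, 88, 0, 0, 0, 0.14]

```text
clock: 5.0
eef_pos: [0.4985, -0.3562, 0.2557]
ee_rot: [[-0.0, 0.9, -0.436], [0.0, -0.436, -0.9], [-1.0, -0.0, -0.0]]
wrist_force: [0.2, 0.4, -1.0]
opening: 0.0884
```

```bash
python3 - <<'E'
from h import *
o=arm.get_obs();print(o["clock"],o["eef_pos"],o["ee_rot"],o["qpos"])
f=arm.grab_frame("wrist");save(f,"w1.png");P=T(f,o)
for l in ["chock_grip","chock_seat"]:
    for d in arm.tip_of(l,f): print(l,np.round(d["uv"]),round(d["score"],2),pt(f,d["uv"],P))
np.savez("w1.npz",P=P,**{k:v for k,v in f.items()})
E
```

```text
5.0 [ 0.4985 -0.3562  0.2557] [[-0.0001  0.9001 -0.4357]
 [ 0.0001 -0.4357 -0.9001]
 [-1.     -0.0001 -0.    ]] [-46.6032  28.2334  63.6585  -0.      88.1123 -20.7754]
chock_grip [418. 195.] 0.96 [ 0.6031 -0.4321  0.0194]
chock_grip [315. 193.] 0.73 [ 0.4868 -0.3703  0.0277]
```

View pics/w1.png

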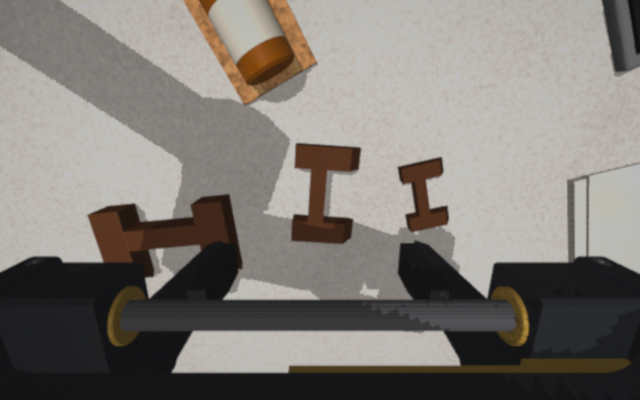

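```bash
python3 - <<'E'
from h import *
f=dict(np.load("w1.npz"));P=f["P"]
im=f["image"][120:260,260:460];g={"image":cv2.resize(im,None,fx=4,fy=4,interpolation=cv2.INTER_CUBIC)};save(g,"w1c.png")
X=cloud(f,P)
# fit for each
for nm,(u0,u1,v0,v1) in {"mid":(275,375,130,260),"small":(390,460,145,240)}.items():
    S=X[v0:v1,u0:u1].reshape(-1,3); z=S[:,2]
    print(nm,np.percentile(z[z>0.012],[50,90,97]))
    zt=np.median(z[z>0.02]) if nm=="mid" else np.median(z[z>0.012])
    top=S[abs(z-zt)<0.003][:,:2].astype(np.float32)
    r=cv2.minAreaRect(top*1000);print(zt,r)
    al=S[z>0.005][:,:2].astype(np.float32);print("all",cv2.minAreaRect(al*1000))
    # top-center
    np.save(nm+".npy",S)
E
```

```text
mid [0.028  0.0291 0.0295]
0.0280896210471277 ((491.3572082519531, -377.8902893066406), (124.58495330810547, 70.0771713256836), 60.39866638183594)
all ((496.2437438964844, -380.6752624511719), (124.58686828613281, 81.37320709228516), 60.36260223388672)
small [0.0194 0.0205 0.0209]
0.019443461003864737 ((610.430419921875, -438.51220703125), (87.53025817871094, 49.45109939575195), 77.5959243774414)
all ((613.6005249023438, -439.1502990722656), (87.63273620605469, 56.077003479003906), 77.4919662475586)
```

View pics/w1c.png

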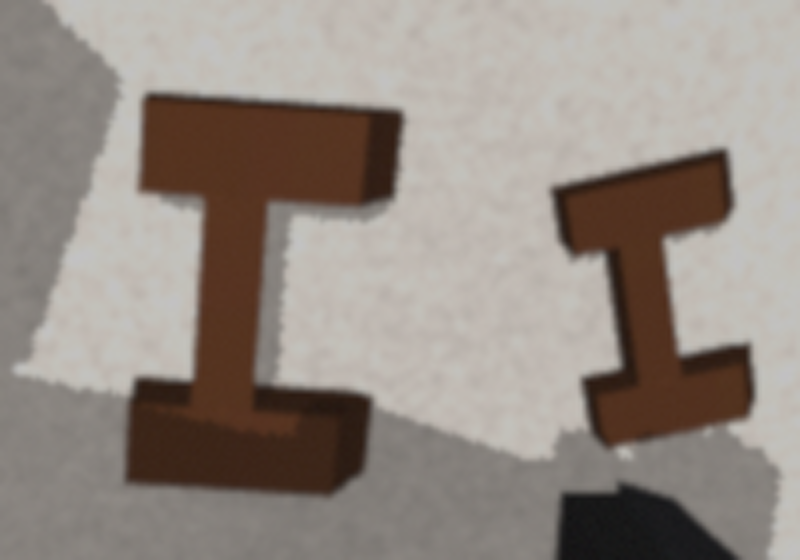

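The middle chock, at wrist pixel (320,193), measures 124 mm by about 82 mm and 28 mm high. It is the one described. Its sloped faces point right in the image, at about -29.6° in world. The small one is 88 mm long and 19 mm high. Next I cross-check this with the top and scene cameras and measure the board and jar.

```bash
python3 - <<'E'
from h import *
for n in ["top","scene"]:
    f=arm.grab_frame(n);P=T(f);X=cloud(f,P);A=X.reshape(-1,3);A=A[~np.isnan(A[:,0])]
    m=(abs(A[:,0]-.49)<.09)&(abs(A[:,1]+.378)<.075)&(A[:,2]>.02)&(A[:,2]<.035)
    # select near the mid chock by distance
    d=np.hypot(A[:,0]-.4914,A[:,1]+.3779);m=(d<.082)&(A[:,2]>.023)&(A[:,2]<.035)
    r=cv2.minAreaRect((A[m][:,:2]*1000).astype(np.float32));print(n,"chock top",np.median(A[m][:,2]),r,m.sum())
    # desk & shelf heights
    d=(abs(A[:,0]-.5)<.15)&(abs(A[:,1]+.27)<.05)&(A[:,2]<.02);print("desk",np.median(A[d][:,2]))
    # board plane
    b=(abs(A[:,0]-.52)<.06)&(abs(A[:,1]-.265)<.08);B=A[b]
    for i in range(3):
        c,*_=np.linalg.lstsq(np.c_[B[:,:2],np.ones(len(B))],B[:,2],rcond=None);B=B[abs(B[:,:2]@c[:2]+c[2]-B[:,2])<.004]
    print("board plane",c,"slope",np.degrees(np.arctan(np.hypot(*c[:2]))),"dir",np.degrees(np.arctan2(c[1],c[0])),len(B))
    # board region
    q=(abs(A[:,0]-.52)<.16)&(abs(A[:,1]-.265)<.16)&(abs(A[:,:2]@c[:2]+c[2]-A[:,2])<.003)&(A[:,2]>.078)
    np.save("bd_%s.npy"%n,A[q]);print(cv2.minAreaRect((A[q][:,:2]*1000).astype(np.float32)))
    # jar
    j=(abs(A[:,0]-.5)<.06)&(abs(A[:,1]+.165)<.1)&(A[:,2]>.06);J=A[j]
    print("jar top z",np.percentile(J[:,2],[50,95,99]),cv2.minAreaRect((J[:,:2]*1000).astype(np.float32)),J.mean(0))
    im=f["image"]
    y=dict(mug=(.58,.1),jug=(.495,.415))
    for k,(a,bb) in y.items():
        s=(np.hypot(A[:,0]-a,A[:,1]-bb)<.08)&(A[:,2]>.145);print(k,A[s].mean(0),A[s].min(0),A[s].max(0))
E
```

```text
top chock top 0.02729878797756813 ((515.4182739257812, -331.4826965332031), (18.801057815551758, 70.79306030273438), 60.09910583496094) 81
desk 0.00015453763521899866
board plane [0.1397 0.0118 0.0202] slope 7.980751664074354 dir 4.823250332613907 2009
((506.87408447265625, 264.4307556152344), (244.80337524414062, 325.71112060546875), 5.27930212020874)
jar top z [0.0706 0.5348 0.5362] ((483.49884033203125, -177.81072998046875), (174.2501983642578, 86.49200439453125), 89.9135513305664) [ 0.4796 -0.2001  0.2815]
mug [0.5639 0.0853 0.156 ] [0.5243 0.0282 0.145 ] [0.6032 0.1291 0.1651]
jug [0.4987 0.4505 0.1535] [0.4334 0.4111 0.1451] [0.5397 0.4837 0.1634]
scene chock top 0.028130268780314438 ((491.41729736328125, -381.04010009765625), (123.92861938476562, 74.97537231445312), 60.2348747253418) 829
desk 0.00029952712664060854
board plane [0.1376 0.0118 0.0205] slope 7.860570683948137 dir 4.913662783678654 1209
((520.6845092773438, 263.43487548828125), (218.63136291503906, 317.8800048828125), 5.175994873046875)
jar top z [0.0688 0.5342 0.5353] ((494.5415344238281, -183.96664428710938), (182.2830352783203, 77.27462005615234), 74.61029815673828) [ 0.4871 -0.2024  0.2629]
mug [0.5672 0.0827 0.154 ] [0.5278 0.0265 0.145 ] [0.6058 0.1266 0.1626]
jug [0.4988 0.4449 0.1515] [0.4564 0.4075 0.1452] [0.5409 0.483  0.1588]
```

apply_moves:
  increments: [60, 0, 0, 22, 0.067, 60, 40, 0, 0, 0, 60, 40, 0, 0, 0, 60, 40, 0, 0, 0, 60, 30, 0, 0, 0, 60, 0, 0, 0, 0, 60, 0, 0, 0, 0]

```text
clock: 5.95
eef_pos: [0.4893, -0.3764, 0.1066]
ee_rot: [[0.0, 0.872, -0.489], [-0.0, -0.489, -0.872], [-1.0, 0.001, 0.0]]
wrist_force: [0.1, -0.7, 0.7]
opening: 0.0596
```

```bash
python3 - <<'E'
from h import *
o=arm.get_obs();print(o["clock"],o["eef_pos"],o["ee_rot"],o["opening"])
f=arm.grab_frame("wrist");save(f,"w2.png");P=T(f,o)
for d in arm.tip_of("chock_grip",f): print(np.round(d["uv"]),round(d["score"],2),pt(f,d["uv"],P))
X=cloud(f,P).reshape(-1,3)
d=np.hypot(X[:,0]-.49,X[:,1]+.38);m=(d<.085)&(X[:,2]>.024)&(X[:,2]<.031)
print(cv2.minAreaRect((X[m][:,:2]*1000).astype(np.float32)),np.median(X[m][:,2]))
# bar only: project to chock frame
a=np.radians(-29.6);ex=np.array([np.cos(a),np.sin(a)]);ey=np.array([-np.sin(a),np.cos(a)])
Q=X[m][:,:2]-np.array([.4875,-.3755]);qx=Q@ex;qy=Q@ey
b=(abs(qy)<.03);print("bar x",np.percentile(qx[b],[1,50,99]),"y all",np.percentile(qy,[.5,99.5]))
E
```

```text
5.95 [ 0.4893 -0.3764  0.1066] [[ 0.0004  0.8724 -0.4888]
 [-0.0005 -0.4888 -0.8724]
 [-1.      0.0006  0.0002]] 0.05959054505082545
[484. 207.] 0.86 [ 0.6037 -0.4318  0.0189]
[315. 212.] 0.79 [ 0.4902 -0.3694  0.027 ]
[ 84. 290.] 0.7 [ 0.4574 -0.3186  0.174 ]
((491.73077392578125, -378.207763671875), (124.79779052734375, 70.70620727539062), 60.387046813964844) 0.028146504072602607
bar x [-0.0102 -0.0004  0.0095] y all [-0.0615  0.062 ]
```

View pics/w2.png

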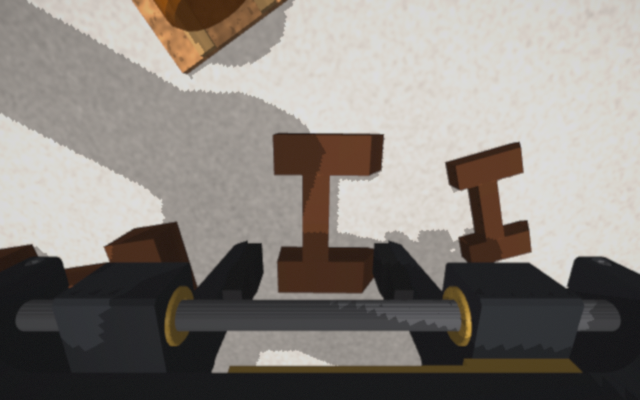

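The wrist picture shows the middle chock's bar at (318,215) between the fingers and square to them. Its measured centre is (0.4875,-0.3755), with its top at 28 mm. I'm descending now.

apply_moves:
  increments: [60, 30, -2, 0, 0, 60, 30, 0, 0, 0, 60, 15, 0, 0, 0, 60, 9, 0, 0, 0, 60, 0, 0, 0, 0, 60, 0, 0, 0, 0, 0, 0, 0, 0, 0, 0, 0, 0, 0, 0, 0, 0, 0, 0, 0, 0, 0, 0, 0, 0, 0, 0, 0, 0, 0, 0, 0, 0, 0, 0]

```text
clock: 7.25
eef_pos: [0.4873, -0.3751, 0.0219]
ee_rot: [[0.0, 0.872, -0.49], [-0.0, -0.49, -0.872], [-1.0, 0.0, 0.0]]
wrist_force: [-0.2, -0.5, 1.1]
opening: 0.0201
```

apply_moves:
  increments: [0, 0, 0, 0, 0, 0, 0, 0, 0, 0]

```text
clock: 7.45
eef_pos: [0.4873, -0.3751, 0.0218]
ee_rot: [[0.0, 0.872, -0.49], [-0.0, -0.49, -0.872], [-1.0, 0.0, 0.0]]
wrist_force: [0.2, 0.3, 0.8]
opening: 0.0198
```

apply_moves:
  increments: [0, -20, 0, 0, 0, 0, -40, 0, 0, 0, 0, -40, 0, 0, 0, 0, -40, 0, 0, 0, 0, -40, 0, 0, 0, 0, -40, 0, 0, 0, 0, -20, 0, 0, -0.12, 0, 0, 0, 0, -0.12, 0, 0, 0, 0, -0.12, 0, 0, 0, 0, -0.12, 0, 0, 0, 0, -0.12]

```text
clock: 8.55
eef_pos: [0.487, -0.3748, 0.2611]
ee_rot: [[-0.001, 0.996, 0.093], [0.001, 0.093, -0.996], [-1.0, -0.001, -0.001]]
wrist_force: [0.8, 0.2, -2.3]
opening: 0.0194
```

```bash
python3 - <<'E'
from h import *
o=arm.get_obs();print(o["clock"],o["eef_pos"],o["ee_rot"],o["opening"])
f=dict(np.load("top.npz"));P=f["pose"];X=cloud(f,P)
# board mask by plane+ colour
z=X[...,2]; c=np.array([.139,.0118,.0204])
res=z-(X[...,0]*c[0]+X[...,1]*c[1]+c[2])
for name,ff in (("top",f),("scene",arm.grab_frame("scene"))):
    P=np.array(ff["pose"]);X=cloud(ff,P)
    a=np.radians(5.1);ex=np.array([np.cos(a),np.sin(a)]);ey=np.array([-ex[1],ex[0]])
    Q=X[...,:2]-np.array([.52,.265]);qx=Q@ex;qy=Q@ey;z=X[...,2]
    # profile along x at |qy|<.06
    m=(abs(qy)<.07)
    print(name)
    for lo in np.arange(-.15,.15,.01):
        s=m&(qx>=lo)&(qx<lo+.01); print("%.3f:%.4f"%(lo+.005,np.median(z[s])) if s.any() else "",end=" ")
    print()
    m=(qx>0.03)&(qx<.09)
    for lo in np.arange(-.15,.15,.01):
        s=m&(qy>=lo)&(qy<lo+.01); print("%.3f:%.4f"%(lo+.005,np.median(z[s])) if s.any() else "",end=" ")
    print()
    save(ff,name+"1.png")
    cr=ff["image"][100:220,280:440] if name=="scene" else ff["image"][150:270,140:330]
    save({"image":cv2.resize(cr,None,fx=4,fy=4,interpolation=cv2.INTER_CUBIC)},name+"b.png")
E
```

```text
8.55 [ 0.487  -0.3748  0.2611] [[-0.0012  0.9957  0.0929]
 [ 0.0012  0.0929 -0.9957]
 [-1.     -0.0011 -0.0013]] 0.01937335487014187
top
-0.145:0.0010 -0.135:0.0688 -0.125:0.0712 -0.115:0.0710 -0.105:0.0806 -0.095:0.0825 -0.085:0.0840 -0.075:0.0851 -0.065:0.0866 -0.055:0.0882 -0.045:0.0895 -0.035:0.0911 -0.025:0.0927 -0.015:0.0934 -0.005:0.0953 0.005:0.0967 0.015:0.0982 0.025:0.0998 0.035:0.1004 0.045:0.1026 0.055:0.1046 0.065:0.1048 0.075:0.1066 0.085:0.1077 0.095:0.1090 0.105:0.1108  0.125:0.0710 0.135:0.0700 0.145:0.0664 
-0.145:0.1058 -0.135:0.0704 -0.125:0.0711 -0.115:0.0738 -0.105:0.1040 -0.095:0.1046 -0.085:0.1039 -0.075:0.1041 -0.065:0.1051 -0.055:0.1046 -0.045:0.1039 -0.035:0.1043 -0.025:0.1044 -0.015:0.1044 -0.005:0.1046 0.005:0.1044 0.015:0.1048 0.025:0.1047 0.035:0.1043 0.045:0.1049 0.055:0.1041 0.065:0.1046 0.075:0.1045 0.085:0.1052 0.095:0.1054 0.105:0.1046 0.115:0.1052 0.125:0.1042 0.135:0.0705 0.145:0.0709 
scene
-0.145:0.0650 -0.135:0.0699 -0.125:0.0695 -0.115:0.0698 -0.105:0.0804 -0.095:0.0818 -0.085:0.0835 -0.075:0.0847 -0.065:0.0859 -0.055:0.0876 -0.045:0.0888 -0.035:0.0907 -0.025:0.0921 -0.015:0.0932 -0.005:0.0945 0.005:0.0961 0.015:0.0973 0.025:0.0989 0.035:0.0998 0.045:0.1013 0.055:0.1030 0.065:0.1041 0.075:0.1055 0.085:0.1068 0.095:0.1085 0.105:0.1073 0.115:0.0697 0.125:0.0693 0.135:0.0624 0.145:-0.0002 
-0.145:0.1159 -0.135:0.0703 -0.125:0.0695 -0.115:0.0976 -0.105:0.1002 -0.095:0.1034 -0.085:0.1037 -0.075:0.1042 -0.065:0.1042 -0.055:0.1042 -0.045:0.1031 -0.035:0.1030 -0.025:0.1037 -0.015:0.1034 -0.005:0.1030 0.005:0.1033 0.015:0.1037 0.025:0.1030 0.035:0.1036 0.045:0.1033 0.055:0.1037 0.065:0.1037 0.075:0.1030 0.085:0.1037 0.095:0.1034 0.105:0.1034 0.115:0.1032 0.125:0.1028
```

View pics/topb.png

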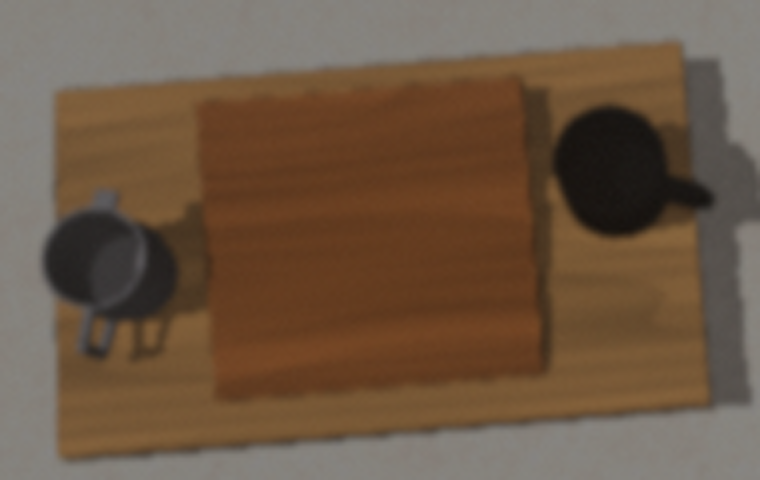

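View pics/sceneb.png

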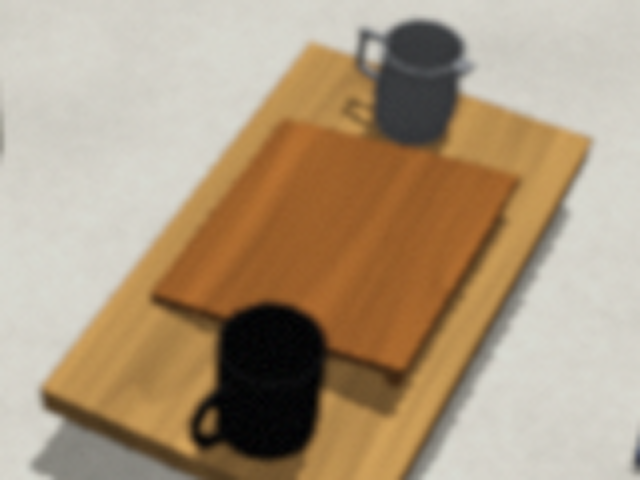

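apply_moves:
  increments: [0, 0, 4, -30, 0, 0, 0, 4, -49, 0, 0, 0, 4, -49, 0, 0, 0, 4, -49, 0, 0, 0, 4, -49, 0, 0, 0, 4, -49, 0, 0, 0, 4, -49, 0, 0, 0, 4, -49, 0, 0, 0, 4, -49, 0, 0, 0, 4, -49, 0, 0, 0, 4, -49, 0, 0, 0, 4, -49, 0]

```text
clock: 9.8
eef_pos: [0.4844, 0.198, 0.2615]
ee_rot: [[-0.001, 0.996, 0.085], [-0.0, 0.085, -0.996], [-1.0, -0.001, 0.0]]
wrist_force: [1.5, -0.5, -1.4]
opening: 0.0198
```

apply_moves:
  increments: [0, 0, 4, -49, 0, 0, 0, 4, -25, 0, 0, 0, 0, 0, 0, 0, 0, 0, 0, 0]

```text
clock: 10.2
eef_pos: [0.4862, 0.2703, 0.2612]
ee_rot: [[-0.001, 0.996, 0.087], [-0.001, 0.087, -0.996], [-1.0, -0.001, 0.001]]
wrist_force: [0.0, -1.1, -2.0]
opening: 0.0198
```

```bash
python3 - <<'E'
from h import *
o=arm.get_obs();print(o["clock"],o["eef_pos"],o["ee_rot"],o["opening"])
f=arm.grab_frame("wrist");save(f,"w3.png");P=T(f,o);X=cloud(f,P)
print(np.median(X[20:60,200:440].reshape(-1,3),axis=0))
f=arm.grab_frame("scene");save(f,"s3.png")
R=o["ee_rot"]
for d in [(.4841-o["eef_pos"][0],.2709-o["eef_pos"][1],.13-o["eef_pos"][2])]: print(R.T@np.array(d)*1000)
E
```

```text
10.2 [0.4862 0.2703 0.2612] [[-0.0011  0.9962  0.0874]
 [-0.0007  0.0874 -0.9962]
 [-1.     -0.0012  0.0006]] 0.01984856360653302
[nan nan nan]
[131.2142  -1.9145  -0.8832]
```

View pics/w3.png

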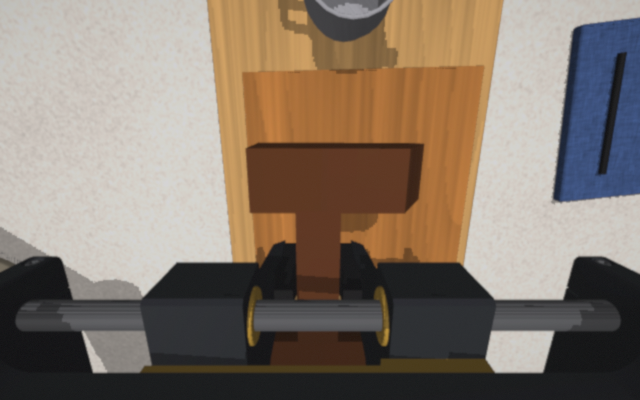

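View pics/s3.png

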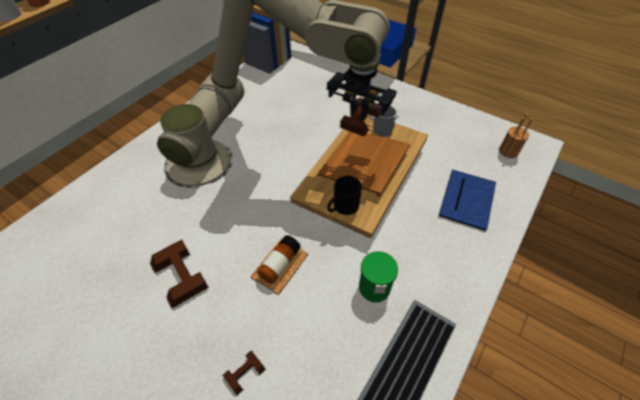

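apply_moves:
  increments: [0, 40, -2, -1, 0, 0, 40, 0, 0, 0, 0, 30, 0, 0, 0, 0, 15, 0, 0, 0, 0, 6, 0, 0, 0, 0, 0, 0, 0, 0, 0, 0, 0, 0, 0]

```text
clock: 11.0
eef_pos: [0.4851, 0.2709, 0.1318]
ee_rot: [[0.002, 0.996, 0.087], [0.0, 0.087, -0.996], [-1.0, 0.002, -0.0]]
wrist_force: [-0.4, 0.3, -2.3]
opening: 0.0195
```

apply_moves:
  increments: [0, 4, 0, 0, 0, 0, 2, 0, 0, 0, 0, 0, 0, 0, 0]

```text
clock: 11.3
eef_pos: [0.4844, 0.2712, 0.1247]
ee_rot: [[-0.0, 0.996, 0.088], [-0.0, 0.088, -0.996], [-1.0, -0.0, 0.0]]
wrist_force: [-1.7, 1.1, -2.9]
opening: 0.0196
```

apply_moves:
  increments: [0, 1.5, 0, 0, 0, 0, 0, 0, 0, 0]

```text
clock: 11.5
eef_pos: [0.4844, 0.2712, 0.1232]
ee_rot: [[-0.0, 0.996, 0.088], [-0.0, 0.088, -0.996], [-1.0, -0.0, 0.0]]
wrist_force: [0.6, 0.4, -1.9]
opening: 0.0194
```

apply_moves:
  increments: [0, 1.5, 0, 0, 0, 0, 0, 0, 0, 0]

```text
clock: 11.7
eef_pos: [0.4844, 0.2712, 0.1216]
ee_rot: [[-0.0, 0.996, 0.088], [-0.0, 0.088, -0.996], [-1.0, -0.0, 0.0]]
wrist_force: [0.7, 0.4, -1.8]
opening: 0.0196
```

apply_moves:
  increments: [0, 1, 0, 0, 0, 0, 0, 0, 0, 0]

```text
clock: 11.9
eef_pos: [0.4844, 0.2712, 0.1207]
ee_rot: [[-0.0, 0.996, 0.088], [-0.0, 0.088, -0.996], [-1.0, -0.0, 0.0]]
wrist_force: [0.6, 0.1, -2.3]
opening: 0.0195
```

apply_moves:
  increments: [0, 1, 0, 0, 0, 0, 0, 0, 0, 0]

```text
clock: 12.1
eef_pos: [0.4844, 0.2712, 0.1196]
ee_rot: [[-0.0, 0.996, 0.088], [-0.0, 0.088, -0.996], [-1.0, -0.0, 0.0]]
wrist_force: [-0.6, 0.7, -2.5]
opening: 0.0201
```

apply_moves:
  increments: [0, 1, 0, 0, 0, 0, 0, 0, 0, 0]

```text
clock: 12.3
eef_pos: [0.4844, 0.2712, 0.1186]
ee_rot: [[-0.0, 0.996, 0.088], [-0.0, 0.088, -0.996], [-1.0, -0.0, 0.0]]
wrist_force: [-0.9, -1.0, -2.1]
opening: 0.0194
```

apply_moves:
  increments: [0, 1, 0, 0, 0, 0, 0, 0, 0, 0]

```text
clock: 12.5
eef_pos: [0.4845, 0.2712, 0.1181]
ee_rot: [[0.0, 0.996, 0.088], [0.0, 0.088, -0.996], [-1.0, 0.0, -0.0]]
wrist_force: [-1.1, -0.7, 1.1]
opening: 0.0198
```

Contact is felt at TCP z = 0.118: the wrist force rose about 3 N. I'm releasing.

apply_moves:
  increments: [22, 0, 0, 0, 0, 26, 0, 0, 0, 0, 30, 0, 0, 0, 0, 40, 0, 0, 0, 0, 40, 0, 0, 0, 0, 40, 0, 0, 0, 0]

```text
clock: 13.1
eef_pos: [0.4845, 0.2712, 0.1178]
ee_rot: [[0.0, 0.996, 0.088], [0.0, 0.088, -0.996], [-1.0, 0.0, -0.0]]
wrist_force: [0.8, -0.2, -0.2]
opening: 0.0403
```

```bash
python3 - <<'E'
from h import *
o=arm.get_obs();print(o["clock"],o["eef_pos"],o["opening"],o["wrist_force"])
f=arm.grab_frame("wrist");save(f,"w4.png")
E
```

```text
13.1 [0.4845 0.2712 0.1178] 0.04030387046558125 [ 0.8072 -0.2123 -0.1727]
```

View pics/w4.png

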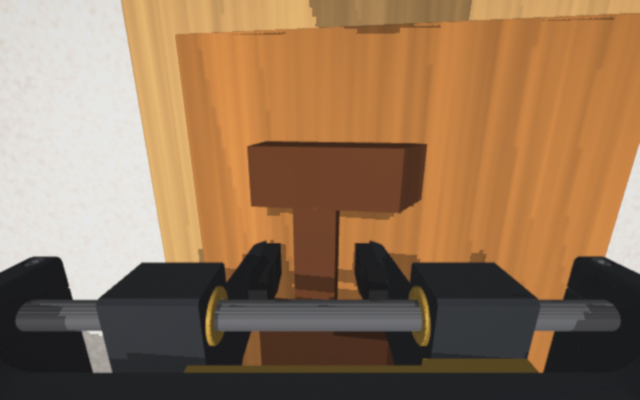

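apply_moves:
  increments: [40, -10, 0, 0, 0, 40, -30, 0, 0, 0, 60, -45, 0, 0, 0, 88, -45, 0, 0, 0, 88, -45, 0, 0, 0, 88, -35, 0, 0, 0, 88, 0, 0, 0, 0, 88, 0, 0, 0, 0]

```text
clock: 13.95
eef_pos: [0.4842, 0.2712, 0.3282]
ee_rot: [[0.001, 0.996, 0.088], [0.0, 0.088, -0.996], [-1.0, 0.001, -0.0]]
wrist_force: [-0.1, 0.1, -0.4]
opening: 0.0856
```

```bash
cat > meas.py <<'E'
from h import *
def measure(f,P,name,verbose=True):
    X=cloud(f,P)
    A=X.reshape(-1,3);C=np.array([.519,.274])
    A=A[~np.isnan(A[:,0])]
    b=(abs(A[:,0]-C[0])<.10)&(abs(A[:,1]-C[1])<.11);B=A[b]
    c=np.array([.139,.012,.0204])
    for i in range(6):
        r=B[:,:2]@c[:2]+c[2]-B[:,2];s=B[abs(r)<.004 if i<3 else abs(r)<.0025]
        c,*_=np.linalg.lstsq(np.c_[s[:,:2],np.ones(len(s))],s[:,2],rcond=None)
    n=np.array([-c[0],-c[1],1]);n/=np.linalg.norm(n)
    print(name,"plane",c,"slope",np.degrees(np.arccos(n[2])),"dir",np.degrees(np.arctan2(c[1],c[0])),len(s))
    a=np.radians(5.1)
    ey=np.array([-np.sin(a),np.cos(a),0]);ey-=n*(ey@n);ey/=np.linalg.norm(ey);ex=np.cross(ey,n)
    O=np.array([C[0],C[1],c[0]*C[0]+c[1]*C[1]+c[2]])
    Q=(A-O)@np.c_[ex,ey,n]
    on=(abs(Q[:,2])<.003)&(abs(Q[:,0])<.14)&(abs(Q[:,1])<.16)
    if len(Q[on]): print(" board extents",np.percentile(Q[on][:,0],[.2,99.8]),np.percentile(Q[on][:,1],[.2,99.8]))
    return Q,O,np.c_[ex,ey,n]
E
python3 - <<'E'
from meas import *
o=arm.get_obs();print(o["clock"],o["eef_pos"],o["opening"])
for nm in ["wrist","top","scene"]:
    f=arm.grab_frame(nm);P=T(f,o);save(f,nm+"5.png")
    Q,O,R=measure(f,P,nm)
    m=(abs(Q[:,2]-.028)<.004)&(abs(Q[:,0])<.11)&(abs(Q[:,1])<.12)
    S=Q[m];
    if len(S)<20: print("few");continue
    r=cv2.minAreaRect((S[:,:2]*1000).astype(np.float32));print(" top rect",r,"h",np.median(S[:,2]),len(S))
    for x in np.arange(-.08,.05,.01):
        s=S[abs(S[:,0]-x-.005)<.005]; 
        if len(s): print("  %.3f h %.4f y %.3f..%.3f"%(x+.005,np.median(s[:,2]),s[:,1].min(),s[:,1].max()))
    ch=(Q[:,2]>.006)&(Q[:,2]<.04)&(abs(Q[:,0])<.11)&(abs(Q[:,1])<.10);print(" all",cv2.minAreaRect((Q[ch][:,:2]*1000).astype(np.float32)))
E
```

```text
13.95 [0.4842 0.2712 0.3282] 0.08562435462520117
wrist plane [0.1388 0.014  0.0193] slope 7.9416725559025805 dir 5.751304305733526 23372
 board extents [-0.1072  0.1116] [-0.149   0.1151]
 top rect ((-28.1971435546875, 0.17718887329101562), (70.91175079345703, 124.19615173339844), 0.146820530295372) h 0.027964141219691898 3842
  -0.065 h 0.0279 y -0.061..0.062
  -0.055 h 0.0280 y -0.061..0.062
  -0.045 h 0.0280 y -0.062..0.062
  -0.035 h 0.0280 y -0.061..0.062
  -0.025 h 0.0280 y -0.062..0.062
  -0.015 h 0.0279 y -0.061..0.062
  -0.005 h 0.0280 y -0.062..0.062
  0.005 h 0.0276 y -0.061..0.062
 all ((-23.122589111328125, 0.22488021850585938), (124.45085906982422, 80.810791015625), 89.97620391845703)
top plane [0.1394 0.0157 0.0194] slope 7.985976518187437 dir 6.40703290141293 1865
 board extents [-0.1366  0.1099] [-0.1533  0.1017]
 top rect ((-29.350894927978516, -25.09784698486328), (71.85486602783203, 72.7027359008789), 0.06145631521940231) h 0.027688073422909732 318
  -0.065 h 0.0274 y -0.061..-0.034
  -0.055 h 0.0286 y -0.061..-0.033
  -0.045 h 0.0282 y -0.060..0.006
  -0.035 h 0.
[... 226 characters left out ...]
, 206.24839782714844), 82.37763214111328)
scene plane [0.1384 0.0126 0.0198] slope 7.914310178942577 dir 5.198767242058873 1822
 board extents [-0.1123  0.1108] [-0.1565  0.1446]
 top rect ((-30.011280059814453, -2.305938720703125), (71.74517059326172, 127.48143768310547), 0.6568164229393005) h 0.0277069453852186 368
  -0.065 h 0.0279 y -0.066..0.057
  -0.055 h 0.0276 y -0.065..0.060
  -0.045 h 0.0277 y -0.066..0.059
  -0.035 h 0.0282 y -0.065..0.060
  -0.025 h 0.0277 y -0.066..0.061
  -0.015 h 0.0280 y -0.065..0.062
  -0.005 h 0.0279 y -0.065..0.059
  0.005 h 0.0263 y -0.063..0.059
 all ((-24.866653442382812, -3.4517288208007812), (82.69667053222656, 130.0137939453125), 0.30476877093315125)
```

View pics/wrist5.png

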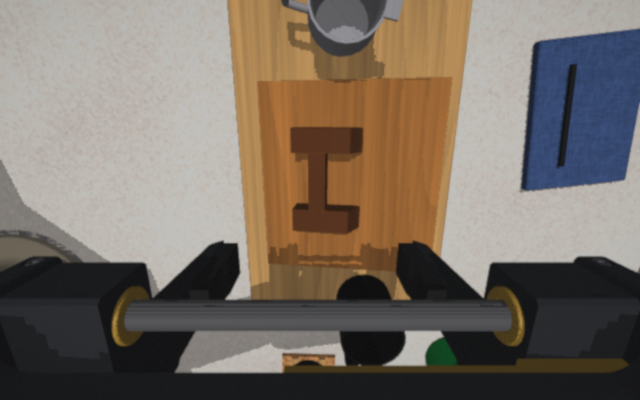

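The wrist picture shows the chock lying flat on the board at (325,180), its top 28 mm above the face everywhere, square to the board, with the sloped faces to the right (uphill). Its bar is at board x ≈ -33 mm, y ≈ 0. Now the jar.

apply_moves:
  increments: [88, 0, -3, 30, 0, 88, 0, -4, 48, 0, 88, 0, -4, 48, 0, 88, 0, -4, 48, 0, 88, 0, -3, 48, 0, 88, 0, -3, 48, 0, 88, 0, -3, 48, 0, 88, 0, -3, 48, 0, 88, 0, -3, 45, 0, 88, 20, -3, 25, 0, 88, 40, 0, 0, 0, 88, 0, 0, 0, 0]

```text
clock: 15.3
eef_pos: [0.488, -0.1657, 0.2628]
ee_rot: [[-0.01, 0.996, 0.086], [0.006, 0.086, -0.996], [-1.0, -0.009, -0.007]]
wrist_force: [-0.4, -0.1, 0.2]
opening: 0.0879
```

```bash
cat > jarm.py <<'E'
from h import *
from scipy.optimize import least_squares
def fit(f,P,c0,name,r=.03,zmin=.045):
    X=cloud(f,P).reshape(-1,3);X=X[~np.isnan(X[:,0])]
    m=(abs(X[:,0]-c0[0])<.05)&(abs(X[:,1]-c0[1])<.1)&(X[:,2]>zmin)&(X[:,2]<.085);S=X[m]
    # axis: point (x0,z0) at y=c0y, direction (a,1,0)
    def res(p):
        d=np.array([p[1],1,p[3]]);d/=np.linalg.norm(d)
        v=S-np.array([p[0],c0[1],p[2]]);v=v-np.outer(v@d,d);return np.linalg.norm(v,axis=1)-r
    s=least_squares(res,[c0[0],0,.038,0],loss="soft_l1",f_scale=.001);p=s.x
    d=np.array([p[1],1,p[3]]);d/=np.linalg.norm(d)
    t=(S-np.array([p[0],c0[1],p[2]]))@d
    ok=abs(res(p))<.004
    lo,hi=np.percentile(t[ok],[.3,99.7])
    cen=np.array([p[0],c0[1],p[2]])+d*(lo+hi)/2
    print(name,"axis deg from y",np.degrees(np.arctan2(p[1],1)),"tilt",p[3],"len",hi-lo,"centre",cen,"rms",np.std(res(p)[ok]),ok.sum())
    return cen,d
E
python3 - <<'E'
from jarm import *
o=arm.get_obs();print(o["clock"],o["eef_pos"],o["opening"],np.degrees(np.arctan2(o["ee_rot"][1,1],o["ee_rot"][0,1])))
for nm in ["wrist","top","scene"]:
    f=arm.grab_frame(nm);P=T(f,o);save(f,nm+"6.png")
    fit(f,P,(.495,-.165),nm)
    for l in ["jar_center","rest"]:
        for d in arm.tip_of(l,f)[:2]:print(l,np.round(d["uv"]),d["score"],pt(f,d["uv"],P))
E
```

```text
15.3 [ 0.488  -0.1657  0.2628] 0.08792716278290628 4.953825103157937
wrist axis deg from y -2.848420101877085 tilt -0.004203255935864608 len 0.13377997558231805 centre [ 0.5016 -0.1593  0.0378] rms 0.0008326820090590423 5443
jar_center [332. 178.] 0.86 [ 0.5006 -0.1548  0.068 ]
top axis deg from y -3.2092037608830486 tilt -0.004417928060732361 len 0.1330031439083329 centre [ 0.5002 -0.1578  0.0369] rms 0.0013880622930412556 58
jar_center [379. 218.] 0.4 [ 0.4228 -0.0992  0.554 ]
jar_center [344. 139.] 0.25 [ 0.7303 -0.057   0.1214]
rest [375. 224.] 0.65 [ 0.4111 -0.092   0.556 ]
scene axis deg from y -2.9270791625372596 tilt -0.0015259834203238641 len 0.13509819902921943 centre [ 0.5001 -0.1626  0.0376] rms 0.0015331052994958581 860
jar_center [278. 259.] 0.87 [ 0.5126 -0.1728  0.0657]
rest [278. 264.] 0.92 [ 0.5187 -0.1834  0.0602]
```

View pics/wrist6.png

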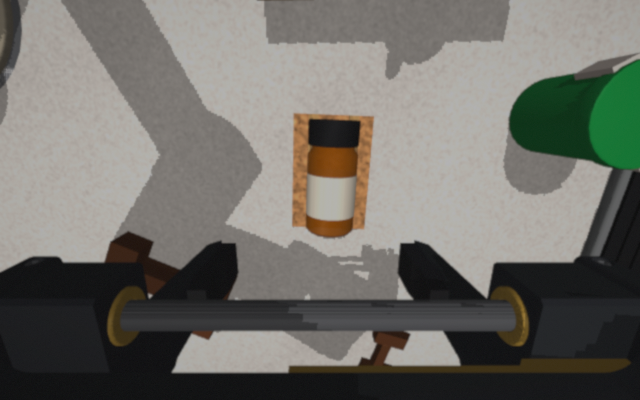

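apply_moves:
  increments: [88, 0, 13, -5, 0.036, 88, 30, 0, 0, 0, 88, 40, 0, 0, 0, 88, 40, 0, 0, 0, 88, 12, 0, 0, 0, 88, 0, 0, 0, 0, 88, 0, 0, 0, 0]

```text
clock: 16.45
eef_pos: [0.5029, -0.16, 0.1467]
ee_rot: [[0.001, 0.999, 0.052], [-0.001, 0.052, -0.999], [-1.0, 0.001, 0.001]]
wrist_force: [0.5, -1.1, 0.6]
opening: 0.088
```

```bash
python3 - <<'E'
from jarm import *
o=arm.get_obs();print(o["clock"],o["eef_pos"],o["opening"],np.degrees(np.arctan2(o["ee_rot"][1,1],o["ee_rot"][0,1])))
for nm in ["wrist"]:
    f=arm.grab_frame(nm);P=T(f,o);save(f,nm+"7.png")
    c,d=fit(f,P,(.495,-.165),nm)
    print(o["ee_rot"].T@(np.append(c[:2],.040)-o["eef_pos"])*1000)
E
```

```text
16.45 [ 0.5029 -0.16    0.1467] 0.08796756161864874 2.9889391520556043
wrist axis deg from y -2.8479750910386312 tilt -0.004462727807329705 len 0.13305248121108448 centre [ 0.5018 -0.1588  0.0378] rms 0.000799926886081127 11387
[106.6547  -1.1524  -1.4223]
```

View pics/wrist7.png

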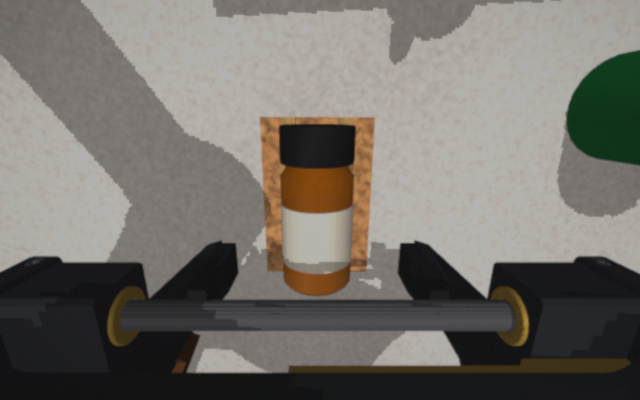

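The jar is at (317,210), upright in the frame, lid up, between the fingers. Its centre is (0.502,-0.159,0.038). I'm descending to grasp it.

apply_moves:
  increments: [88, 35, -1, -1, 0, 88, 35, 0, 0, 0, 88, 25, 0, 0, 0, 88, 11, 0, 0, 0, 88, 0, 0, 0, 0, 88, 0, 0, 0, 0, 50, 0, 0, 0, 0, 50, 0, 0, 0, 0, 50, 0, 0, 0, 0, 50, 0, 0, 0, 0, 50, 0, 0, 0, 0, 50, 0, 0, 0, 0]

```text
clock: 17.7
eef_pos: [0.5016, -0.159, 0.0401]
ee_rot: [[0.001, 0.999, 0.052], [-0.0, 0.052, -0.999], [-1.0, 0.001, 0.0]]
wrist_force: [0.4, 1.3, 5.2]
opening: 0.0589
```

apply_moves:
  increments: [50, 0, 0, 0, 0, 50, -10, 0, 0, 0, 50, 0, 0, 0, 0]

```text
clock: 18.0
eef_pos: [0.5015, -0.159, 0.0505]
ee_rot: [[0.001, 0.999, 0.052], [-0.0, 0.052, -0.999], [-1.0, 0.001, 0.0]]
wrist_force: [0.2, 0.5, -3.7]
opening: 0.0596
```

```bash
python3 - <<'E'
from meas import *
o=arm.get_obs();print(o["clock"],o["eef_pos"],o["opening"])
c=[.1388,.0135,.0194];n=np.array([-c[0],-c[1],1]);n/=np.linalg.norm(n)
a=np.radians(5.1);ey=np.array([-np.sin(a),np.cos(a),0]);ey-=n*(ey@n);ey/=np.linalg.norm(ey);ex=np.cross(ey,n)
O=np.array([.519,.274,0]);O[2]=c[0]*O[0]+c[1]*O[1]+c[2]
for bx in (-.0335,-.0325):
    s=O+ex*(bx+.071)+n*.030; print("seat",s, "uphill+6", s+ex*.006, "high", s+ex*.012+n*.012)
print(O,ex,ey,n)
E
```

```text
18.0 [ 0.5015 -0.159   0.0505] 0.059581409414897264
seat [0.5519 0.2769 0.13  ] uphill+6 [0.5578 0.2774 0.1309] high [0.5621 0.2778 0.1436]
seat [0.5529 0.277  0.1302] uphill+6 [0.5588 0.2775 0.131 ] high [0.563  0.2779 0.1437]
[0.519  0.274  0.0951] [0.9865 0.088  0.1381] [-0.089   0.996   0.0011] [-0.1375 -0.0134  0.9904]
```

Jar held: opening 59.6 mm, and the weight shows on the wrist. I'm lifting it over the mug to a point above the uphill side of the chock.

apply_moves:
  increments: [50, -20, 0, 0, 0, 50, -40, 0, 0, 0, 50, -45, 0, 0, 0, 50, -45, 0, 0, -0.037, 50, -40, 0, 0, 0, 50, -20, 0, 0, 0, 50, 0, 5, -20, 0, 50, 0, 10, -40, 0, 50, 0, 10, -40, 0, 50, 0, 10, -40, 0, 50, 0, 10, -40, 0, 50, 0, 10, -40, 0]

```text
clock: 19.2
eef_pos: [0.5362, 0.0668, 0.2594]
ee_rot: [[-0.001, 0.996, 0.089], [0.0, 0.089, -0.996], [-1.0, -0.001, -0.0]]
wrist_force: [0.6, -0.7, -3.4]
opening: 0.0596
```

apply_moves:
  increments: [50, 0, 10, -45, 0, 50, 0, 10, -45, 0, 50, 0, 10, -45, 0, 50, 0, 8, -40, 0, 50, 0, 6, -25, 0, 50, 0, 5, -10, 0, 50, 0, 0, 0, 0, 50, 0, 0, 0, 0]

```text
clock: 20.0
eef_pos: [0.5668, 0.2775, 0.2595]
ee_rot: [[-0.001, 0.996, 0.088], [-0.001, 0.088, -0.996], [-1.0, -0.001, 0.001]]
wrist_force: [0.5, 0.5, -3.2]
opening: 0.0595
```

```bash
python3 - <<'E'
from h import *
o=arm.get_obs();print(o["clock"],o["eef_pos"],o["opening"],np.degrees(np.arctan2(o["ee_rot"][1,1],o["ee_rot"][0,1])),o["wrist_force"])
f=arm.grab_frame("wrist");save(f,"w8.png");P=T(f,o)
# jar relative to tool: fit in world with tall zone
X=cloud(f,P).reshape(-1,3);X=X[~np.isnan(X[:,0])]
m=(abs(X[:,0]-o["eef_pos"][0])<.035)&(abs(X[:,1]-o["eef_pos"][1])<.09)&(abs(X[:,2]-o["eef_pos"][2])<.04)
S=X[m];print(S.shape,S[:,2].max()-o["eef_pos"][2], np.percentile(S[:,1],[.5,99.5])-o["eef_pos"][1])
f=arm.grab_frame("scene");save(f,"s8.png")
print(o["ee_rot"].T@(np.array([.561,.278,.160])-o["eef_pos"])*1000)
E
```

```text
20.0 [0.5668 0.2775 0.2595] 0.05945796723840809 5.055861257297367 [ 0.511   0.5426 -3.1705]
(27613, 3) 0.02971997008230659 [-0.0364  0.0683]
[99.46   -5.64   -1.0432]
```

View pics/w8.png

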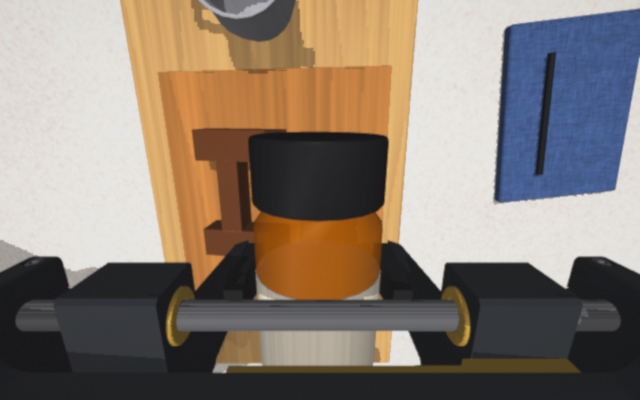

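View pics/s8.png

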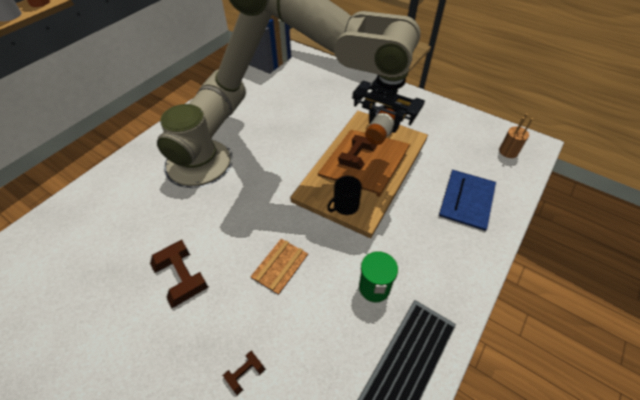

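apply_moves:
  increments: [50, 30, -6, -1, 0, 50, 40, 0, 0, 0, 50, 25, 0, 0, 0, 50, 12, 0, 0, 0, 50, 6, 0, 0, 0, 50, 0, 0, 0, 0, 50, 0, 0, 0, 0]

```text
clock: 20.8
eef_pos: [0.5613, 0.2791, 0.1482]
ee_rot: [[0.002, 0.996, 0.089], [0.001, 0.089, -0.996], [-1.0, 0.002, -0.0]]
wrist_force: [-0.7, 0.6, -2.6]
opening: 0.0593
```

```bash
python3 - <<'E'
from h import *
o=arm.get_obs();print(o["clock"],o["eef_pos"],o["opening"],o["wrist_force"])
f=arm.grab_frame("wrist");save(f,"w9.png")
E
```

```text
20.8 [0.5613 0.2791 0.1482] 0.059291806020814596 [-0.7097  0.5956 -2.6262]
```

View pics/w9.png

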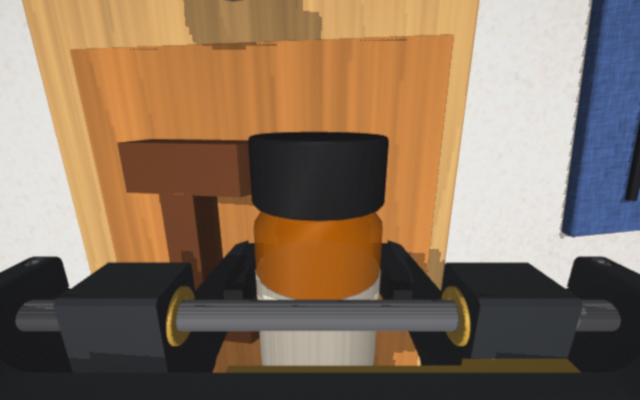

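apply_moves:
  increments: [50, 6, 0, 0, 0, 50, 4, 0, 0, 0, 50, 2, 0, 0, 0, 50, 0, 0, 0, 0]

```text
clock: 21.25
eef_pos: [0.5605, 0.2791, 0.1343]
ee_rot: [[-0.001, 0.996, 0.089], [-0.0, 0.089, -0.996], [-1.0, -0.001, 0.0]]
wrist_force: [-0.0, 0.3, -1.8]
opening: 0.0591
```

apply_moves:
  increments: [50, 1, 0, 0, 0, 50, 0, 0, 0, 0]

```text
clock: 21.45
eef_pos: [0.5607, 0.2791, 0.1338]
ee_rot: [[0.0, 0.996, 0.089], [0.0, 0.089, -0.996], [-1.0, 0.0, -0.0]]
wrist_force: [1.6, 0.3, -3.3]
opening: 0.0593
```

apply_moves:
  increments: [50, 1, 0, 0, 0, 50, 0, 0, 0, 0]

```text
clock: 21.65
eef_pos: [0.5608, 0.2791, 0.1334]
ee_rot: [[0.001, 0.996, 0.089], [0.0, 0.089, -0.996], [-1.0, 0.001, -0.0]]
wrist_force: [-1.0, -0.8, 3.3]
opening: 0.0593
```

apply_moves:
  increments: [50, 1, 0, 0, 0, 50, 0, 0, 0, 0]

```text
clock: 21.85
eef_pos: [0.5608, 0.2791, 0.1333]
ee_rot: [[0.002, 0.996, 0.089], [0.0, 0.089, -0.996], [-1.0, 0.002, -0.0]]
wrist_force: [-4.1, -1.4, 9.4]
opening: 0.0591
```

The jar touches the board: force +9 N at TCP z = 0.1333, as predicted. I'm easing it off slightly and bringing it downhill to the chock.

apply_moves:
  increments: [50, -1, -2, 0, 0, 50, 0.2, -2, 0, 0, 50, 0.3, -2, 0, 0, 50, 0, 0, 0, 0]

```text
clock: 22.25
eef_pos: [0.5549, 0.2786, 0.1325]
ee_rot: [[0.001, 0.996, 0.089], [0.0, 0.089, -0.996], [-1.0, 0.001, -0.0]]
wrist_force: [1.9, -0.2, 3.1]
opening: 0.059
```

apply_moves:
  increments: [50, 0.1, -1, 0, 0, 50, 0, 0, 0, 0]

```text
clock: 22.45
eef_pos: [0.554, 0.2785, 0.1324]
ee_rot: [[0.001, 0.996, 0.089], [0.0, 0.089, -0.996], [-1.0, 0.001, -0.0]]
wrist_force: [2.5, -0.2, 2.5]
opening: 0.0591
```

apply_moves:
  increments: [50, 0.1, -1, 0, 0, 50, 0, 0, 0, 0]

```text
clock: 22.65
eef_pos: [0.5529, 0.2784, 0.1322]
ee_rot: [[0.001, 0.996, 0.089], [0.0, 0.089, -0.996], [-1.0, 0.001, -0.0]]
wrist_force: [3.3, 0.7, 3.6]
opening: 0.0596
```

apply_moves:
  increments: [50, 0, -1, 0, 0, 50, 0, 0, 0, 0]

```text
clock: 22.85
eef_pos: [0.5517, 0.2783, 0.1321]
ee_rot: [[0.0, 0.996, 0.089], [0.0, 0.089, -0.996], [-1.0, 0.0, 0.0]]
wrist_force: [4.0, -0.0, 3.0]
opening: 0.0593
```

apply_moves:
  increments: [50, 0, -1, 0, 0, 50, 0, 0, 0, 0]

```text
clock: 23.05
eef_pos: [0.5505, 0.2781, 0.1319]
ee_rot: [[-0.0, 0.996, 0.089], [-0.0, 0.089, -0.996], [-1.0, -0.0, 0.0]]
wrist_force: [2.2, 1.1, 2.4]
opening: 0.0593
```

```bash
python3 - <<'E'
from meas import *
o=arm.get_obs();print(o["clock"],o["eef_pos"],o["opening"],o["wrist_force"])
C0=np.array([.519,.274]);c=[.1388,.0135,.0194];n=np.array([-c[0],-c[1],1]);n/=np.linalg.norm(n)
a=np.radians(5.1);ey=np.array([-np.sin(a),np.cos(a),0]);ey-=n*(ey@n);ey/=np.linalg.norm(ey);ex=np.cross(ey,n)
O=np.array([.519,.274,c[0]*.519+c[1]*.274+c[2]]);R=np.c_[ex,ey,n]
for nm in ["wrist","scene"]:
    f=arm.grab_frame(nm);P=T(f,o);save(f,nm+"10.png")
    A=cloud(f,P).reshape(-1,3);A=A[~np.isnan(A[:,0])]
    Q=(A-O)@R
    if nm=="scene":
        r=Q[(abs(Q[:,2])<.006)&(Q[:,0]>-.1)&(Q[:,0]<-.075)&(abs(Q[:,1])<.05)];print("scene offset of plane",np.median(r[:,2]))
    m=(abs(Q[:,2]-.028)<.003)&(abs(Q[:,1])<.07)&(Q[:,0]>-.09)&(Q[:,0]<0)
    S=Q[m]
    for y0,y1 in ((-.062,-.034),(-.03,0.03),(.034,.062)):
        s=S[(S[:,1]>y0)&(S[:,1]<y1)]
        if len(s): print(nm,y0,"rear/low x",np.percentile(s[:,0],[1,99]),len(s))
    m=(Q[:,2]>.045)&(Q[:,2]<.075)&(abs(Q[:,1])<.075)&(abs(Q[:,0]-.037)<.03)
    S=Q[m]; 
    if len(S): print("jar top",np.percentile(S[:,2],99), "y",np.percentile(S[:,1],[1,99]))
print("tcp in board",(o["eef_pos"]-O)@R)
E
```

```text
23.05 [0.5505 0.2781 0.1319] 0.05930528226323605 [2.1981 1.0912 2.4019]
wrist -0.062 rear/low x [-0.0227 -0.0002] 1005
wrist -0.03 rear/low x [-0.045  -0.0017] 2395
wrist 0.034 rear/low x [-0.0643 -0.0007] 6887
jar top 0.06088695877001927 y [-0.0304  0.0683]
scene offset of plane 0.00021583932386647593
scene -0.062 rear/low x [-0.0662 -0.002 ] 112
scene -0.03 rear/low x [-0.0508 -0.0051] 78
scene 0.034 rear/low x [-0.0674 -0.0019] 18
jar top 0.0626290058934302 y [-0.0704  0.0385]
tcp in board [0.0365 0.0014 0.032 ]
```

View pics/wrist10.png

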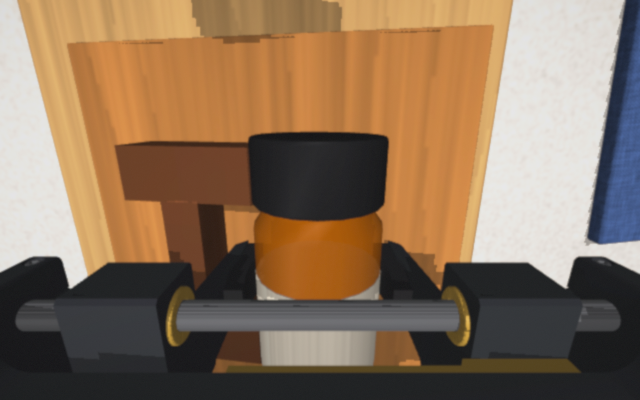

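The jar is down on the board, centre about 30 mm above the face, and against the chock: about 70 mm from the bar, with the chock's rear edge moved by less than 1 mm. I'm letting go gently.

apply_moves:
  increments: [50, -0.3, 0, 0, 0, 60, 0, 0, 0, 0, 61, 0, 0, 0, 0, 62, 0, 0, 0, 0, 64, 0, 0, 0, 0, 66, 0, 0, 0, 0, 69, 0, 0, 0, 0, 72, 0, 0, 0, 0, 74, 0, 0, 0, 0, 74, 0, 0, 0, 0, 74, 0, 0, 0, 0]

```text
clock: 24.25
eef_pos: [0.5507, 0.2782, 0.1323]
ee_rot: [[-0.0, 0.996, 0.089], [-0.0, 0.089, -0.996], [-1.0, -0.0, 0.0]]
wrist_force: [0.3, 0.2, -0.1]
opening: 0.0739
```

```bash
python3 - <<'E'
from h import *
o=arm.get_obs();print(o["clock"],o["eef_pos"],o["opening"],o["wrist_force"])
f=arm.grab_frame("wrist");save(f,"w11.png")
E
```

```text
24.25 [0.5507 0.2782 0.1323] 0.07390746643093771 [ 0.3078  0.2284 -0.0958]
```

View pics/w11.png

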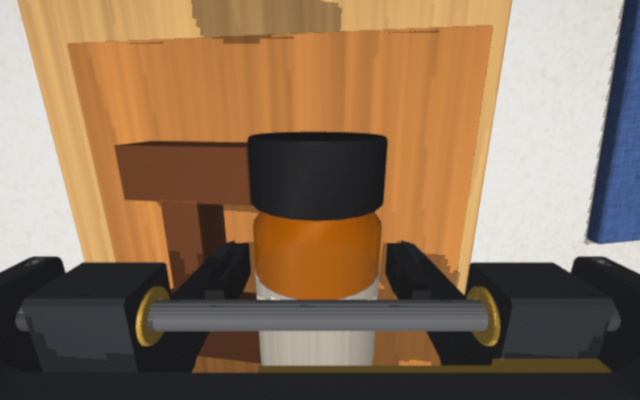

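The jar stays put with both fingers clear of it, and the wrist force is zero. I'm rising straight up, slowly at first.

apply_moves:
  increments: [74, -5, 0, 0, 0, 74, -15, 0, 0, 0, 74, -25, 0, 0, 0, 74, -40, 0, 0, 0, 74, -45, 0, 0, 0, 74, -45, 0, 0, 0, 74, -25, 0, 0, 0, 74, 0, 0, 0, 0, 74, 0, 0, 0, 0]

```text
clock: 25.2
eef_pos: [0.5505, 0.2781, 0.3321]
ee_rot: [[-0.0, 0.996, 0.089], [-0.0, 0.089, -0.996], [-1.0, -0.0, 0.0]]
wrist_force: [-0.3, 0.5, 0.6]
opening: 0.0741
```

```bash
python3 - <<'E'
from meas import *
from scipy.optimize import least_squares
o=arm.get_obs();print(o["clock"],o["eef_pos"])
for nm in ["wrist","scene"]:
    f=arm.grab_frame(nm);P=T(f,o);save(f,nm+"12.png")
    Q,O,R=measure(f,P,nm)
    m=(abs(Q[:,2]-.028)<.003)&(abs(Q[:,1])<.07)&(Q[:,0]>-.1)&(Q[:,0]<0);S=Q[m]
    b=S[abs(S[:,1])<.028];print(" bar x",np.percentile(b[:,0],[1,50,99]),"rear",np.percentile(S[:,0],1),"y",np.percentile(S[:,1],[1,99]),"h",np.median(S[:,2]))
    J=Q[(Q[:,2]>.036)&(Q[:,2]<.075)&(abs(Q[:,1])<.09)&(abs(Q[:,0]-.037)<.045)]
    def res(p):
        d=np.array([p[1],1,p[3]]);d/=np.linalg.norm(d);v=J-[p[0],0,p[2]];v=v-np.outer(v@d,d);return np.linalg.norm(v,axis=1)-.03
    s=least_squares(res,[.037,0,.03,0],loss="soft_l1",f_scale=.001).x
    print(" jar x0,dx,z0,dz",s,"y",np.percentile(J[:,1],[1,99]),len(J))
E
```

```text
25.2 [0.5505 0.2781 0.3321]
wrist plane [0.1389 0.0138 0.0194] slope 7.943816625587338 dir 5.6806948799443795 16409
 board extents [-0.1071  0.1121] [-0.1507  0.1151]
 bar x [-0.0455 -0.0353 -0.0255] rear -0.06466560974427037 y [-0.0609  0.0617] h 0.027956375067876498
 jar x0,dx,z0,dz [ 0.0356  0.001   0.0297 -0.0045] y [-0.0632  0.0674] 6230
scene plane [0.1387 0.0122 0.0197] slope 7.928820423294098 dir 5.043459844827785 1299
 board extents [-0.1111  0.1107] [-0.1563  0.1525]
 bar x [-0.0472 -0.0369 -0.0219] rear -0.06672525457473377 y [-0.0658  0.0589] h 0.027928925490959433
 jar x0,dx,z0,dz [ 0.0334 -0.0077  0.0295  0.0126] y [-0.0702  0.0622] 612
```

View pics/wrist12.png

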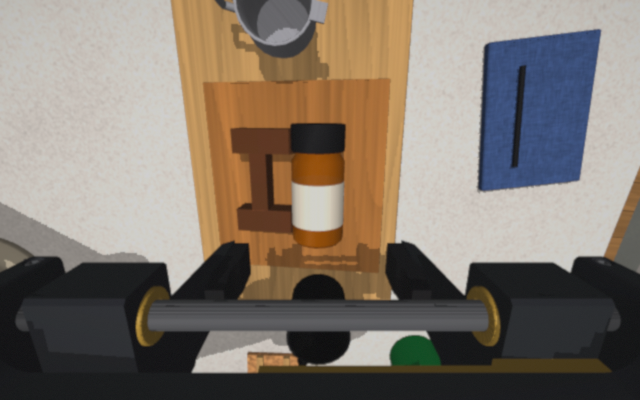

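View pics/scene12.png

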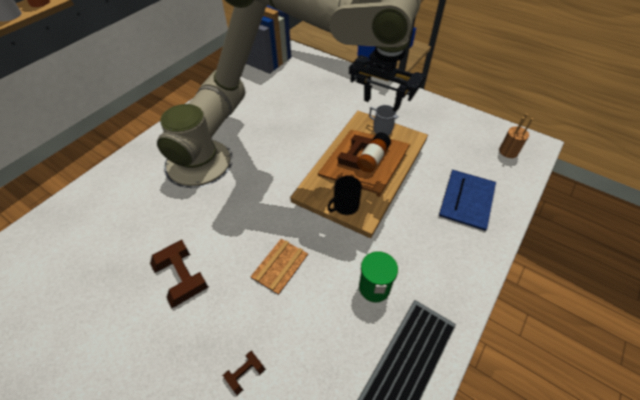

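The wrist view shows the jar at (318,185), square against the chock. Its axis is 71 mm from the bar, and both sit flat and centred. The mug, jug and canister have not moved. I'm handing in.

```bash
python3 -c "
from cell import arm
print(arm.job_done()); print(arm.get_obs()['clock'])"
```

```text
the job is handed in; nothing more can be done
None
the job is handed in; nothing more can be done
```

The jar is on its side across the board, resting against the chock's sloped faces. I handed the job in at about 25 s of the 64 s allowed; no verdict is reported.

**What I did:** I picked the middle-sized chock, which measured 124 mm long and 28 mm high. I set it flat and square on the board with its sloped faces uphill. I then lowered the jar onto the board uphill of the chock, slid it down to the faces and opened the fingers slowly.

**Last checks (wrist camera):**
- **Chock:** bar at board x ≈ -35 mm, y ≈ 0, with its top 28 mm above the face.
- **Jar:** centre at x ≈ +36 mm, y ≈ +2 mm, 30 mm above the board and square to it. Its axis is 71 mm from the bar, exactly the seat distance.
- **Other things:** the mug, jug and canister looked unmoved in the pictures; I did not re-measure them.

**Weak or disagreeing points:**
- **Scene camera:** it put the chock and jar 2 to 4 mm away from the wrist camera's values in x and y, well within tolerance.
- **Contact with the faces:** the wrist force did not show it clearly, because sliding friction masked it. I judged contact from the measured positions.
- **Chock shift:** while the jar slid and settled, the chock moved about 1 to 2 mm downhill.

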